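# Put the garnish cutters back in the kit tray

## Task

Gather the four steel garnish cutters that belong in the lavender kit tray (large round, small round, square and oval): stand each one upright, centred on the pad that shows its own dark silhouette and turned to match it. Leave the flower-shaped and the triangular cutter, which have no place in the tray, where they stand.

Things in the scene. Friction and masses are not known exactly. Their poses are not given: they have to be found in the camera images.
- large_round: Plain round steel cutter, outer diameter 62 mm. It stands upright on its cutting edge, 45 mm tall, open at top and bottom, wall 2.5 mm with a rim 3.7 mm thick on top. Origin: centre of its underside; z up.
- small_round: Plain round steel cutter, outer diameter 36 mm. It stands upright on its cutting edge, 45 mm tall, open at top and bottom, wall 2.5 mm with a rim 3.7 mm thick on top. Origin: centre of its underside; z up.
- square: Square steel cutter, 50 x 50 mm outside; x and y are square to its sides. It stands upright on its cutting edge, 45 mm tall, open at top and bottom, wall 2.5 mm with a rim 3.7 mm thick on top. Origin: centre of its underside; z up.
- oval: Oval steel cutter, 70 mm long along its x, 40 mm wide along its y. It stands upright on its cutting edge, 45 mm tall, open at top and bottom, wall 2.5 mm with a rim 3.7 mm thick on top. Origin: centre of its underside; z up.
- flower: Five-petalled flower-shaped steel cutter, about 60 mm across: has no silhouette in the tray, not to be moved. It stands upright on its cutting edge, 45 mm tall, open at top and bottom, wall 2.5 mm with a rim 3.7 mm thick on top. Origin: centre of its underside; z up.
- triangle: Triangular steel cutter, sides about 64 mm, one corner along its x: has no silhouette in the tray, not to be moved. It stands upright on its cutting edge, 45 mm tall, open at top and bottom, wall 2.5 mm with a rim 3.7 mm thick on top. Origin: centre of its underside; z up.
- pad_large_round: Place of the large round cutter. White pad, 104 x 104 x 4 mm, fixed; four lie two by two, 108 mm apart, in the lavender tray (232 mm square, rim 14 mm above the table; pad tops 9 mm above it; no walls between). Flat dark silhouette in its middle: a disc 64 mm across. Origin: centre of the pad's underside, 5 mm above the table; x, y along its sides, z up.
- pad_small_round: Place of the small round cutter. White pad, 104 x 104 x 4 mm, fixed; four lie two by two, 108 mm apart, in the lavender tray (232 mm square, rim 14 mm above the table; pad tops 9 mm above it; no walls between). Flat dark silhouette in its middle: a disc 38 mm across. Origin: centre of the pad's underside, 5 mm above the table; x, y along its sides, z up.
- pad_square: Place of the square cutter. White pad, 104 x 104 x 4 mm, fixed; four lie two by two, 108 mm apart, in the lavender tray (232 mm square, rim 14 mm above the table; pad tops 9 mm above it; no walls between). Flat dark silhouette in its middle: a square of 52 mm, sides along the pad's x and y. Origin: centre of the pad's underside, 5 mm above the table; x, y along its sides, z up.
- pad_oval: Place of the oval cutter. White pad, 104 x 104 x 4 mm, fixed; four lie two by two, 108 mm apart, in the lavender tray (232 mm square, rim 14 mm above the table; pad tops 9 mm above it; no walls between). Flat dark silhouette in its middle: an oval 72 mm long along the pad's x, 42 mm wide along its y. Origin: centre of the pad's underside, 5 mm above the table; x, y along its sides, z up.

How it is judged:
At the end, for the whole second after the job is handed in: Each of the four stands upright (7 degrees) and at rest on the pad with its own silhouette, within 12 mm of its centre; the oval and the square are turned within 20 degrees of theirs; the flower and triangle cutters are within 30 mm of where they began (horizontal distance between large_round and pad_large_round below 0.012 m and z of large_round in the frame of pad_large_round between 0 and 0.008 m and angle between each of large_round, small_round, square, oval's own z axis and vertical below 0.12 rad and linear speed of each of large_round, small_round, square, oval below 0.02 m/s and horizontal distance between small_round and pad_small_round below 0.012 m and z of small_round in the frame of pad_small_round between 0 and 0.008 m and horizontal distance between square and pad_square below 0.012 m and z of square in the frame of pad_square between 0 and 0.008 m and horizontal distance between oval and pad_oval below 0.012 m and z of oval in the frame of pad_oval between 0 and 0.008 m and angle between the x axis of oval and the x axis of pad_oval, either way round below 0.35 rad and (angle between the x axis of square and the x axis of pad_square, either way round below 0.35 rad or angle between the x axis of square and the y axis of pad_square, either way round below 0.35 rad) and distance of each of flower, triangle from where it was at the start of the episode below 0.03 m); the robot touches nothing.
It fails at once if the flower-shaped cutter, which stays out, is moved more than 30 mm (distance of flower from where it was at the start of the episode above 0.03 m).
It fails at once if the triangular cutter, which stays out, is moved more than 30 mm (distance of triangle from where it was at the start of the episode above 0.03 m).
It also fails if it takes over 104 s, if anything falls off the work surface, if the arm or the gripper's body presses on something with over 40 N, if the wrist force passes 120 N, or if a joint passes its speed limit or range.

## Robot

A 6-joint arm with a two-finger parallel gripper is mounted at the origin on the work surface. World frame = base frame: x ahead of the robot, y to its left, z up, the work surface at z = 0. Lengths are in m, angles in rad, forces in N, time in s.
With the tool pointing down it reaches from about 0.325 to 0.9 m from the base axis. Payload 3.5 kg.
Tool frame: the origin (TCP) lies at the very end of the fingers, on their centre line; the grasp point (between the pads) lies 19 mm behind it (manip.grip_depth is the z of the grasp point in the tool frame, in m); z points along the fingers, y is the line along which they close (so a half turn about z gives the same grasp; the last joint's range is limited). The gripper opens to 85 mm and grips with 20 to 120 N. Pads are 22 mm wide; open, the fingers measure 114 mm over their backs; the gripper's body (76 mm by 85 mm) begins 54 mm behind the grasp point. The pads swing forward as they close: fully open they stand 13 mm farther back than shut.
Start: joints at [-0.103, 0.276, -0.026, 1.268, 0, 1.467], TCP at [0.625, -0, 0.231] pointing down, gripper open.
Joint ranges: [-3.12, 3.12], [-0.85, 1.88], [-1.08, 1.24], [-1.95, 2.15], [-1.57, 1.53], [-3.14, 3.14]. Speed limits (rad/s): [2.57, 2.57, 3.14, 3.14, 3.14, 3.14].

## Interface

Orientations are given as a unit quaternion [w, x, y, z].
In Python, from rig import manip, get_image, camera_params, job gives the robot as it stands.
- The arm moves only by the tool step_arm, never from a script. Its argument "increments" is a list of rows, each an object with "gripper": the opening, from -1 (shut) to 1 (fully open), so that 0 is half open; "xyz": the shift along the tool's x, y, z in mm, a list of three; "dr": the turn, a rotation vector about the tool's x, y, z in rad, a list of three. In form: [{"gripper": gripper, "xyz": [x, y, z], "dr": [ax, ay, az]}, ...]. A call has exactly 10 rows; each row shifts and turns the commanded pose from where the row before left it, along the tool's axes as they then stand; what a row does not reach is not made up. A row lasts 1/8 s, in which the tool goes at most 62.5 mm and 10.7 degrees, less where a joint would pass 70% of its speed; a pose out of reach is approached as far as the arm can. A call with a gripper value outside its range is refused whole. The fingers move at their own pace and stop on an object; "grip_force" is the grip in N (left out, the last holds). Time passes only in rows, so rows that do not move let the fingers close, or fill a call up. It gives the time, the measured TCP pose, the force, the opening and the grip force at its end, in the units of the state.
- manip.read_state(): the state, without advancing time (a new reading comes with each control period).
- get_image(name): name is "scene" or "side" or "wrist"; returns the picture (400x640x3 uint8, red, green, blue); there is no depth.
- camera_params(name): a dict with "mtx" (3x3 intrinsics, pixels), "world_to_cam" (4x4, takes a point from world to camera coordinates); the wrist camera has in their place "T_tool_cam" (4x4, takes a point from camera to tool coordinates, whose origin is the TCP and whose axes are the flange's). Camera axes: x right, y down, z forward; pixel columns grow to the right and rows downward; lengths in m; the calibration is good to about 2 mm. A picture is of the moment at which its call begins: read the wrist's pose just before it. camera_params takes no time and is no camera call.
- job.sign_off(): hands the job in; it is judged then, once.
The state is a dict: "time_s": time; "joint_pos": joint angles; "joint_vel": joint speeds; "effort": joint torques, N m; "position": TCP position; "tool_rot": TCP orientation; "ft_force": force on the tool from outside, world axes, zero at the start; "moment": the same for the moment, N m; "gripper_width": finger opening in m; "grasp_force": force on a finger pad.
Only numpy, scipy, OpenCV 4.12 (cv2) and the standard library are available. Lean on these libraries where they do the work, as an engineer would, in place of code of your own. Each camera call takes 0.05 s, during which the arm holds its last target. There are 200 camera calls.

## Working session

There is one attempt and no reset: what is moved stays moved. The work goes in short steps, Python scripts to look and compute and a tool call to move; the robot and the scene stay as the last step left them, time stands still between calls to the robot, and variables do not carry over. Pictures are saved under pics/ and viewed, at most 14 in all, crops included, and the job is handed in when it is done.

Besides the shell and the picture viewer there is one more tool, called as name(argument=value, ...) on one line, values as JSON. step_arm: Moves the arm, as the interface text tells. Its arguments: {"type":"object","properties":{"increments":{"type":"array","items":{"type":"object","properties":{"gripper":{"type":"number"},"xyz":{"type":"array","items":{"type":"number"}},"dr":{"type":"array","items":{"type":"number"}}}}},"grip_force":{"type":"number"}},"required":["increments"]}

```bash
mkdir -p pics; python3 - <<'E'
from rig import manip,get_image,camera_params
import cv2,numpy as np
for n in("scene","side"):
    cv2.imwrite(f"pics/{n}0.png",get_image(n)[:,:,::-1]); p=camera_params(n); print(n,np.round(p["mtx"],1).tolist(),np.round(p["world_to_cam"],3).tolist())
print(manip.read_state(),manip.grip_depth, camera_params("wrist"))
E
```

```text
scene [[486.7, 0.0, 316.0], [0.0, 486.7, 189.8], [0.0, 0.0, 1.0]] [[0.699, 0.715, -0.0, -0.397], [0.532, -0.52, -0.668, -0.274], [-0.478, 0.467, -0.744, 1.379], [0.0, 0.0, 0.0, 1.0]]
side [[451.9, 0.0, 318.2], [0.0, 451.9, 197.5], [0.0, 0.0, 1.0]] [[0.826, -0.564, 0.006, -0.458], [-0.4, -0.593, -0.699, 0.253], [0.397, 0.575, -0.716, 1.034], [0.0, 0.0, 0.0, 1.0]]
{'time_s': 0.1, 'joint_pos': array([-1.03412516e-01,  2.77112218e-01, -2.77324999e-02,  1.26800726e+00,
        2.46966276e-05,  1.46736903e+00]), 'joint_vel': array([-8.87983674e-04, -1.90680604e-03,  2.58692461e-03, -1.93231057e-03,
       -6.95392382e-07,  1.97666055e-03]), 'effort': array([ 8.02060767e-04, -4.46709216e+01,  2.96128178e+01,  8.47860065e-03,
       -4.56193129e-05,  5.66283830e-06]), 'position': array([6.24299003e-01, 6.22013527e-05, 2.30242487e-01]), 'tool_rot': array([-8.05712331e-04,  7.07101191e-01,  7.07111625e-01, -6.38282825e-04]), 'ft_force': array([-0.31750859, -0.04143034,  0.14459797]), 'moment': array([-0.05949295,  0.05463559, -0.05222863]), 'grasp_force': 0.0, 'gripper_width': 0.08541846224970599} -0.0187 {'mtx': array([[288.14567079,   0.        , 322.02587563],
       [  0.        , 288.14567079, 201.23637506],
       [  0.        ,   0.        ,   1.        ]]), 'T_tool_cam': array([[ 7.21039739e-04, -9.58334801e-01, -2.85646443e-01,
         7.29378296e-02],
       [ 9.99999727e-01,  7.36303006e-04,  5.39644309e-05,
         1.08701662e-04],
       [ 1.58606342e-04, -2.85646404e-01,  9.58335070e-01,
        -1.42773538e-01],
       [ 0.00000000e+00,  0.00000000e+00,  0.00000000e+00,
         1.00000000e+00]])}
```

View pics/scene0.png

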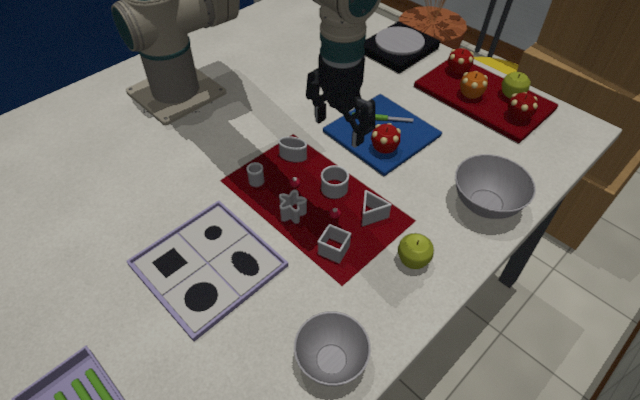

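View pics/side0.png

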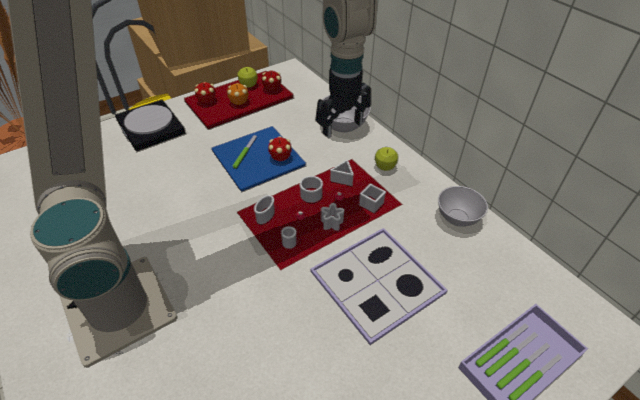

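```bash
cat > h.py <<'E'
import cv2,numpy as np
from rig import manip,get_image,camera_params
from scipy.spatial.transform import Rotation as R
def P(n,st=None):
    p=camera_params(n)
    if n=="wrist":
        T=np.eye(4);q=st["tool_rot"];T[:3,:3]=R.from_quat([q[1],q[2],q[3],q[0]]).as_matrix();T[:3,3]=st["position"]
        W=np.linalg.inv(T@p["T_tool_cam"])
    else: W=p["world_to_cam"]
    return p["mtx"]@W[:3]
def p2w(n,uv,z,st=None):
    M=P(n,st);H=M[:,[0,1,3]].copy();H[:,2]+=M[:,2]*z
    w=np.linalg.solve(H,[uv[0],uv[1],1]);return w[:2]/w[2]
def ortho(n,img,z,x0,x1,y0,y1,s=1000,st=None):
    # picture: col = (y1-y)*s (left = +y), row = (x1-x)*s (up = +x)
    M=P(n,st);H=M[:,[0,1,3]].copy();H[:,2]+=M[:,2]*z
    A=np.array([[0,-1/s,x1],[-1/s,0,y1],[0,0,1.]])
    return cv2.warpPerspective(img,H@A,(int((y1-y0)*s),int((x1-x0)*s)),flags=cv2.INTER_LINEAR|cv2.WARP_INVERSE_MAP)
E
python3 - <<'E'
from h import *
for n,pts in(("scene",[(293,149),(256,175),(335,181),(335,244),(293,205),(375,208)]),("side",[(264,208),(289,237),(311,188),(372,196),(333,215),(342,173)])):
    print(n,[p2w(n,p,.025).round(3).tolist() for p in pts])
for n,pts in(("scene",[(170,263),(213,232),(245,263),(201,296)]),("side",[(374,308),(346,275),(380,255),(410,286)])):
    print(n,[p2w(n,p,.009).round(3).tolist() for p in pts])
# dark blobs
for n,c in(("scene",(125,200,290,335)),("side",(308,228,450,345))):
    im=cv2.imread(f"pics/{n}0.png"); o=ortho(n,im,.009,.25,.75,0,.5)
    o2=ortho(n,im,.047,.25,.75,-.25,.25)
    cv2.imwrite(f"pics/o_{n}.png",np.hstack([o2[:,:],o])[::1,::1] if 0 else cv2.resize(o2,None,fx=1.1,fy=1.1))
    k=(cv2.cvtColor(o,cv2.COLOR_BGR2HSV)[...,2]<55).astype(np.uint8)
    for ct in cv2.findContours(k,0,2)[0]:
        a=cv2.contourArea(ct)
        if 700<a<6000:
            (cx,cy),(w,h),an=cv2.minAreaRect(ct);e=cv2.fitEllipse(ct);m=cv2.moments(ct)
            print(n,"x %.4f y %.4f"%(.75-m['m01']/m['m00']/1000,.5-m['m10']/m['m00']/1000),a,round(w),round(h),round(an),np.round(e[1]),round(e[2]))
E
```

```text
scene [[0.422, 0.064], [0.426, -0.057], [0.568, 0.061], [0.691, -0.066], [0.553, -0.057], [0.685, 0.065]]
side [[0.421, 0.065], [0.424, -0.058], [0.569, 0.058], [0.692, -0.063], [0.561, -0.06], [0.679, 0.06]]
scene [[0.482, -0.331], [0.479, -0.221], [0.588, -0.222], [0.588, -0.33]]
side [[0.481, -0.332], [0.482, -0.224], [0.589, -0.224], [0.589, -0.334]]
```

```bash
python3 - <<'E'
from h import *
L=[]
for n in("scene","side"):
    im=cv2.imread(f"pics/{n}0.png"); o=ortho(n,im,.009,.38,.72,-.42,-.14)
    L.append(ortho(n,im,.047,.36,.76,-.14,.14,s=1400))
    k=(cv2.cvtColor(o,cv2.COLOR_BGR2HSV)[...,2]<60).astype(np.uint8)
    for ct in cv2.findContours(k,0,2)[0]:
        a=cv2.contourArea(ct)
        if 600<a<6000:
            (cx,cy),(w,h),an=cv2.minAreaRect(ct);e=cv2.fitEllipse(ct);m=cv2.moments(ct)
            print(n,"x %.4f y %.4f"%(.72-m['m01']/m['m00']/1000,-.14-m['m10']/m['m00']/1000),a,round(w),round(h),round(an),np.round(e[1]),round(e[2]))
cv2.imwrite("pics/o.png",np.hstack(L))
E
```

```text
scene x 0.4795 y -0.2226 886.5 33 34 0 [34. 34.] 36
scene x 0.4796 y -0.3306 2331.5 49 49 0 [54. 69.] 89
scene x 0.5880 y -0.3305 2837.0 61 60 45 [60. 60.] 97
scene x 0.5879 y -0.2222 2040.0 68 38 90 [39. 68.] 179
side x 0.4814 y -0.2231 810.5 33 32 45 [32. 32.] 143
side x 0.4815 y -0.3313 2206.5 48 48 90 [54. 57.] 12
side x 0.5895 y -0.3308 2672.5 58 59 85 [58. 59.] 70
side x 0.5895 y -0.2229 1887.5 66 38 90 [37. 66.] 0
```

View pics/o.png

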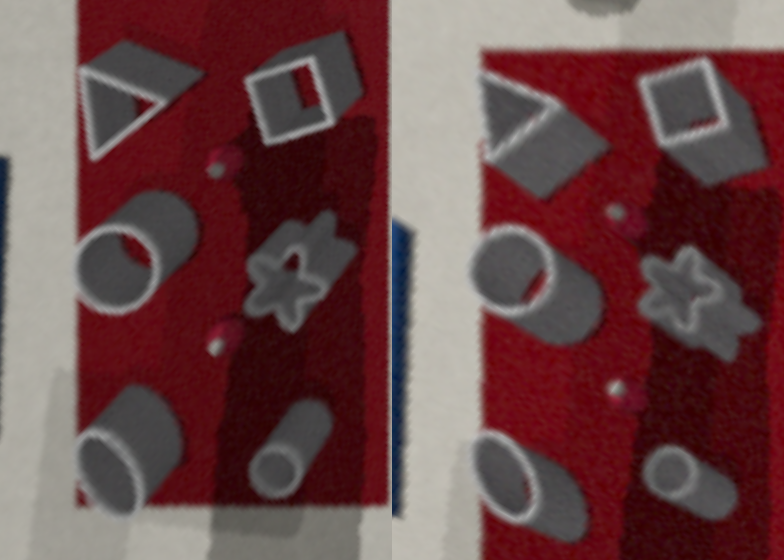

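step_arm(increments=[{"gripper": 1,"xyz": [14,-14,25],"dr": [0,0,0]},{"gripper": 1,"xyz": [14,-14,30],"dr": [0,0,0]},{"gripper": 1,"xyz": [14,-14,30],"dr": [0,0,0]},{"gripper": 1,"xyz": [14,-14,30],"dr": [0,0,0]},{"gripper": 1,"xyz": [0,0,0],"dr": [0,0,0]},{"gripper": 1,"xyz": [0,0,0],"dr": [0,0,0]},{"gripper": 1,"xyz": [0,0,0],"dr": [0,0,0]},{"gripper": 1,"xyz": [0,0,0],"dr": [0,0,0]},{"gripper": 1,"xyz": [0,0,0],"dr": [0,0,0]},{"gripper": 1,"xyz": [0,0,0],"dr": [0,0,0]}], grip_force=40)

```text
time_s: 1.35
position: [0.5692, 0.0559, 0.1165]
tool_rot: [0.0, 0.707, 0.707, 0.0]
ft_force: [-0.4, 0.2, 0.1]
gripper_width: 0.0856
grasp_force: 0.0
```

```bash
cat > w.py <<'E'
import sys
from h import *
st=manip.read_state();im=get_image("wrist")[:,:,::-1]
print(st["position"].round(4),st["joint_pos"].round(2),round(st["gripper_width"],4))
x,y,z=st["position"]
im=ortho("wrist",np.ascontiguousarray(im),float(sys.argv[2]),x-.16,x+.16,y-.16,y+.16,s=1800,st=st)
c=lambda wx,wy:(int((y+.16-wy)*1800),int((x+.16-wx)*1800))
for i in np.arange(np.ceil((x-.16)*50)/50,x+.16,.02):
    cv2.line(im,c(i,y+.16),c(i,y-.16),(0,255,0) if round(i*50)%5 else (0,255,255),1)
for j in np.arange(np.ceil((y-.16)*50)/50,y+.16,.02):
    cv2.line(im,c(x-.16,j),c(x+.16,j),(0,255,0) if round(j*50)%5 else (0,255,255),1)
cv2.imwrite(f"pics/{sys.argv[1]}.png",im)
E
python3 w.py w1 .047
```

```text
[0.5692 0.0559 0.1165] [-0.02  0.27 -0.29  1.01  0.    1.56] 0.0856
```

View pics/w1.png

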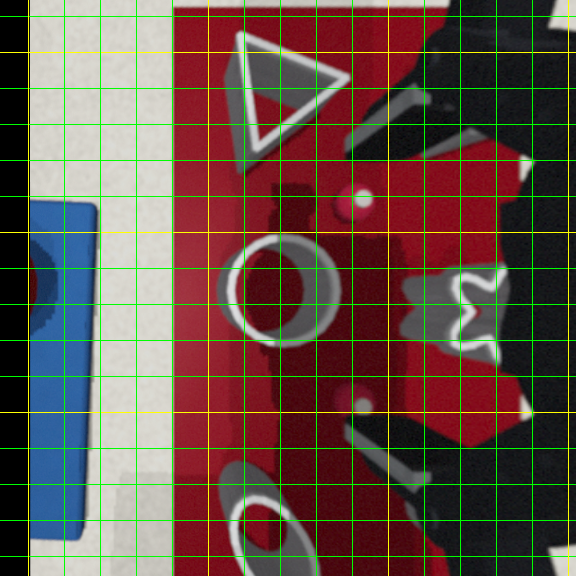

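step_arm(increments=[{"gripper": 1,"xyz": [2,-2,30],"dr": [0,0,0]},{"gripper": 1,"xyz": [0,0,30],"dr": [0,0,0]},{"gripper": 1,"xyz": [0,0,30],"dr": [0,0,0]},{"gripper": 1,"xyz": [0,0,18],"dr": [0,0,0]},{"gripper": 1,"xyz": [0,0,0],"dr": [0,0,0]},{"gripper": -1,"xyz": [0,0,0],"dr": [0,0,0]},{"gripper": -1,"xyz": [0,0,0],"dr": [0,0,0]},{"gripper": -1,"xyz": [0,0,0],"dr": [0,0,0]},{"gripper": -1,"xyz": [0,0,0],"dr": [0,0,0]},{"gripper": -1,"xyz": [0,0,0],"dr": [0,0,0]}], grip_force=40)

```text
time_s: 2.65
position: [0.5687, 0.058, 0.01]
tool_rot: [0.001, 0.707, 0.707, 0.001]
ft_force: [0.6, -0.3, 6.1]
gripper_width: 0.0607
grasp_force: 43.9
```

step_arm(increments=[{"gripper": -1,"xyz": [0,0,-20],"dr": [0,0,0]},{"gripper": -1,"xyz": [0,0,-40],"dr": [0,0,0]},{"gripper": -1,"xyz": [0,0,-40],"dr": [0,0,0]},{"gripper": -1,"xyz": [-30,2,0],"dr": [0,0,0]},{"gripper": -1,"xyz": [-50,3,0],"dr": [0,0,0]},{"gripper": -1,"xyz": [-55,3,0],"dr": [0,0,0]},{"gripper": -1,"xyz": [-55,3,0],"dr": [0,0,0]},{"gripper": -1,"xyz": [-55,3,0],"dr": [0,0,0]},{"gripper": -1,"xyz": [-55,3,0],"dr": [0,0,0]},{"gripper": -1,"xyz": [-50,3,0],"dr": [0,0,0]}])

```text
time_s: 3.9
position: [0.5867, -0.2939, 0.1083]
tool_rot: [0.0, 0.707, 0.707, 0.0]
ft_force: [0.8, -0.0, -0.5]
gripper_width: 0.061
grasp_force: 43.7
```

step_arm(increments=[{"gripper": -1,"xyz": [-30,2,0],"dr": [0,0,0]},{"gripper": -1,"xyz": [-8,0,15],"dr": [0,0,0]},{"gripper": -1,"xyz": [0,0,25],"dr": [0,0,0]},{"gripper": -1,"xyz": [0,0,25],"dr": [0,0,0]},{"gripper": -1,"xyz": [0,0,15],"dr": [0,0,0]},{"gripper": -1,"xyz": [0,0,5],"dr": [0,0,0]},{"gripper": -1,"xyz": [0,0,3],"dr": [0,0,0]},{"gripper": -1,"xyz": [0,0,0],"dr": [0,0,0]},{"gripper": -1,"xyz": [0,0,0],"dr": [0,0,0]},{"gripper": -1,"xyz": [0,0,0],"dr": [0,0,0]}])

```text
time_s: 5.15
position: [0.5894, -0.3303, 0.021]
tool_rot: [0.001, 0.707, 0.707, 0.0]
ft_force: [-0.3, -1.2, -0.0]
gripper_width: 0.0609
grasp_force: 43.6
```

```bash
python3 - <<'E'
from h import *
a=get_image("scene")[180:340,110:300,::-1];b=get_image("side")[220:380,300:490,::-1]
cv2.imwrite("pics/p1.png",cv2.resize(np.hstack([a,b]),None,fx=2.1,fy=2.1))
E
```

```text
(no output)
```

View pics/p1.png

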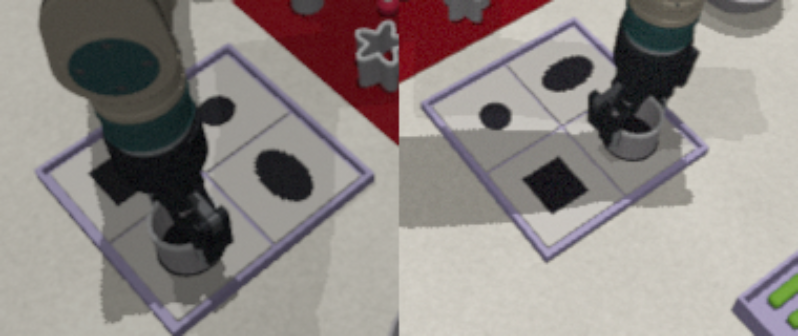

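step_arm(increments=[{"gripper": -1,"xyz": [0,0,2],"dr": [0,0,0]},{"gripper": -1,"xyz": [0,0,1],"dr": [0,0,0]},{"gripper": -1,"xyz": [0,0,0],"dr": [0,0,0]},{"gripper": 0.9,"xyz": [0,0,0],"dr": [0,0,0]},{"gripper": 0.9,"xyz": [0,0,0],"dr": [0,0,0]},{"gripper": 0.9,"xyz": [0,0,0],"dr": [0,0,0]},{"gripper": 0.9,"xyz": [0,0,-10],"dr": [0,0,0]},{"gripper": 0.9,"xyz": [0,0,-30],"dr": [0,0,0]},{"gripper": 0.9,"xyz": [0,0,-40],"dr": [0,0,0]},{"gripper": 0.9,"xyz": [0,0,-10],"dr": [0,0,0]}])

```text
time_s: 6.5
position: [0.5913, -0.3316, 0.1115]
tool_rot: [0.003, 0.707, 0.707, 0.001]
ft_force: [1.7, -0.5, -0.1]
gripper_width: 0.0811
grasp_force: 0.0
```

step_arm(increments=[{"gripper": 0.9,"xyz": [30,-20,0],"dr": [0,0,0]},{"gripper": 0.9,"xyz": [45,-28,0],"dr": [0,0,0]},{"gripper": 0.9,"xyz": [45,-28,0],"dr": [0,0,0]},{"gripper": 0.9,"xyz": [45,-28,0],"dr": [0,0,0]},{"gripper": 0.8,"xyz": [45,-28,0],"dr": [0,0,0]},{"gripper": 0.8,"xyz": [40,-22,0],"dr": [0,0,0]},{"gripper": 0.8,"xyz": [22,-12,0],"dr": [0,0,0]},{"gripper": 0.8,"xyz": [0,0,0],"dr": [0,0,0]},{"gripper": 0.8,"xyz": [0,0,0],"dr": [0,0,0]},{"gripper": 0.8,"xyz": [0,0,0],"dr": [0,0,0]}])

```text
time_s: 7.75
position: [0.4239, -0.0589, 0.1075]
tool_rot: [0.0, 0.707, 0.707, 0.0]
ft_force: [-0.5, -0.5, 0.2]
gripper_width: 0.077
grasp_force: 0.0
```

```bash
python3 w.py w2 .047
```

```text
[ 0.4239 -0.0589  0.1075] [-0.29  0.03 -0.6   0.94 -0.    1.28] 0.077
```

View pics/w2.png

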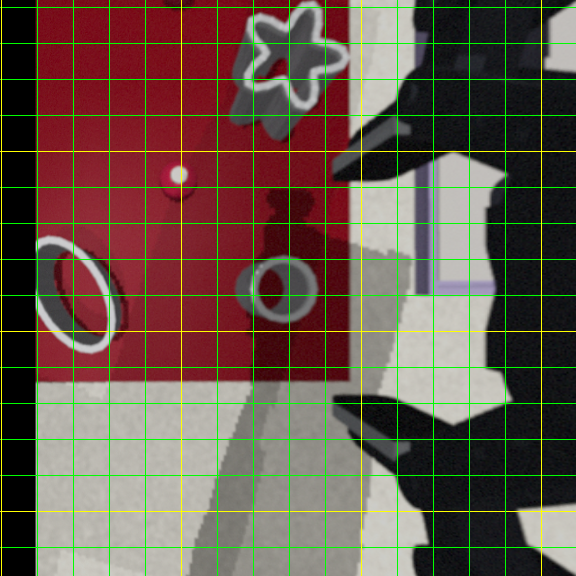

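step_arm(increments=[{"gripper": 0.6,"xyz": [1,-1,25],"dr": [0,0,0]},{"gripper": 0.6,"xyz": [0,0,30],"dr": [0,0,0]},{"gripper": 0.6,"xyz": [0,0,25],"dr": [0,0,0]},{"gripper": 0.6,"xyz": [0,0,16],"dr": [0,0,0]},{"gripper": 0.6,"xyz": [0,0,0],"dr": [0,0,0]},{"gripper": -1,"xyz": [0,0,0],"dr": [0,0,0]},{"gripper": -1,"xyz": [0,0,0],"dr": [0,0,0]},{"gripper": -1,"xyz": [0,0,0],"dr": [0,0,0]},{"gripper": -1,"xyz": [0,0,0],"dr": [0,0,0]},{"gripper": -1,"xyz": [0,0,0],"dr": [0,0,0]}])

```text
time_s: 9.05
position: [0.4231, -0.0575, 0.0123]
tool_rot: [0.001, 0.707, 0.707, 0.0]
ft_force: [-0.9, -0.9, 6.4]
gripper_width: 0.0348
grasp_force: 40.2
```

step_arm(increments=[{"gripper": -1,"xyz": [0,0,-20],"dr": [0,0,0]},{"gripper": -1,"xyz": [0,0,-40],"dr": [0,0,0]},{"gripper": -1,"xyz": [-20,7,-15],"dr": [0,0,0]},{"gripper": -1,"xyz": [-40,14,0],"dr": [0,0,0]},{"gripper": -1,"xyz": [-45,16,0],"dr": [0,0,0]},{"gripper": -1,"xyz": [-40,14,0],"dr": [0,0,0]},{"gripper": -1,"xyz": [-21,6,0],"dr": [0,0,0]},{"gripper": -1,"xyz": [0,0,20],"dr": [0,0,0]},{"gripper": -1,"xyz": [0,0,25],"dr": [0,0,0]},{"gripper": -1,"xyz": [0,0,10],"dr": [0,0,0]}])

```text
time_s: 10.3
position: [0.4773, -0.2215, 0.0297]
tool_rot: [-0.002, 0.707, 0.707, -0.0]
ft_force: [-0.4, 0.4, -0.6]
gripper_width: 0.0346
grasp_force: 40.0
```

step_arm(increments=[{"gripper": -1,"xyz": [0,0,6],"dr": [0,0,0]},{"gripper": -1,"xyz": [0,0,3],"dr": [0,0,0]},{"gripper": -1,"xyz": [0,0,2],"dr": [0,0,0]},{"gripper": -1,"xyz": [0,0,0],"dr": [0,0,0]},{"gripper": 0.5,"xyz": [0,0,0],"dr": [0,0,0]},{"gripper": 0.5,"xyz": [0,0,0],"dr": [0,0,0]},{"gripper": 0.5,"xyz": [0,0,0],"dr": [0,0,0]},{"gripper": 0.5,"xyz": [0,0,-15],"dr": [0,0,0]},{"gripper": 0.5,"xyz": [0,0,-35],"dr": [0,0,0]},{"gripper": 0.5,"xyz": [0,0,-40],"dr": [0,0,0]}])

```text
time_s: 11.55
position: [0.4786, -0.2228, 0.1116]
tool_rot: [-0.0, 0.707, 0.707, -0.0]
ft_force: [1.1, -0.7, 0.0]
gripper_width: 0.064
grasp_force: 0.0
```

step_arm(increments=[{"gripper": 0.9,"xyz": [16,20,0],"dr": [0,0,0]},{"gripper": 0.9,"xyz": [30,40,0],"dr": [0,0,0]},{"gripper": 0.9,"xyz": [32,43,0],"dr": [0,0,0]},{"gripper": 0.9,"xyz": [32,43,0],"dr": [0,0,0]},{"gripper": 0.9,"xyz": [30,40,0],"dr": [0,0,0]},{"gripper": 0.9,"xyz": [17,22,0],"dr": [0,0,-0.1]},{"gripper": 0.9,"xyz": [0,0,0],"dr": [0,0,-0.12]},{"gripper": 0.9,"xyz": [0,0,0],"dr": [0,0,-0.1]},{"gripper": 0.9,"xyz": [0,0,0],"dr": [0,0,0]},{"gripper": 0.9,"xyz": [0,0,0],"dr": [0,0,0]}])

```text
time_s: 12.8
position: [0.6871, -0.0661, 0.1109]
tool_rot: [0.0, 0.586, 0.81, 0.0]
ft_force: [-0.6, 0.4, 0.0]
gripper_width: 0.081
grasp_force: 0.0
```

```bash
python3 w.py w3 .047
```

```text
[ 0.6871 -0.0661  0.1109] [-0.19  0.47 -0.02  1.09  0.    1.06] 0.081
```

View pics/w3.png

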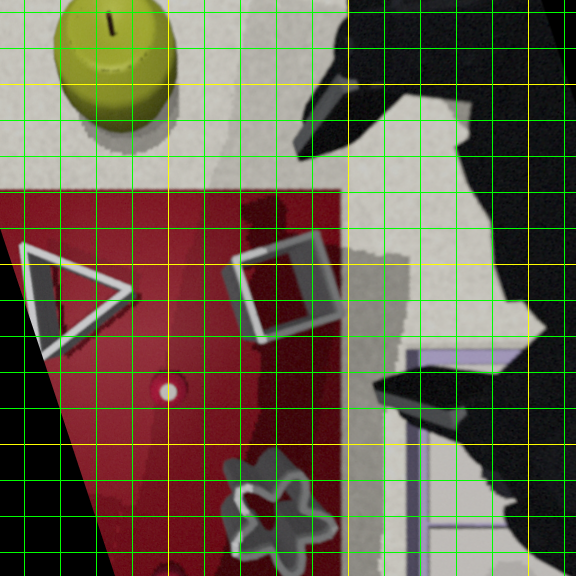

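step_arm(increments=[{"gripper": 0.9,"xyz": [0,1,25],"dr": [0,0,0]},{"gripper": 0.9,"xyz": [0,0,30],"dr": [0,0,0]},{"gripper": 0.9,"xyz": [0,0,30],"dr": [0,0,0]},{"gripper": 0.9,"xyz": [0,0,15],"dr": [0,0,0]},{"gripper": 0.9,"xyz": [0,0,0],"dr": [0,0,0]},{"gripper": -1,"xyz": [0,0,0],"dr": [0,0,0]},{"gripper": -1,"xyz": [0,0,0],"dr": [0,0,0]},{"gripper": -1,"xyz": [0,0,0],"dr": [0,0,0]},{"gripper": -1,"xyz": [0,0,0],"dr": [0,0,0]},{"gripper": -1,"xyz": [0,0,0],"dr": [0,0,0]}])

```text
time_s: 14.1
position: [0.6895, -0.066, 0.0122]
tool_rot: [0.002, 0.585, 0.811, 0.001]
ft_force: [-0.1, -0.8, 4.9]
gripper_width: 0.0495
grasp_force: 42.6
```

step_arm(increments=[{"gripper": -1,"xyz": [0,0,-20],"dr": [0,0,0]},{"gripper": -1,"xyz": [0,0,-40],"dr": [0,0,0]},{"gripper": -1,"xyz": [0,0,-30],"dr": [0,0,0.1]},{"gripper": -1,"xyz": [0,0,0],"dr": [0,0,0.12]},{"gripper": -1,"xyz": [0,0,0],"dr": [0,0,0.1]},{"gripper": -1,"xyz": [-30,-24,0],"dr": [0,0,0]},{"gripper": -1,"xyz": [-45,-35,0],"dr": [0,0,0]},{"gripper": -1,"xyz": [-45,-35,0],"dr": [0,0,0]},{"gripper": -1,"xyz": [-45,-35,0],"dr": [0,0,0]},{"gripper": -1,"xyz": [-45,-35,0],"dr": [0,0,0]}])

```text
time_s: 15.35
position: [0.5227, -0.2769, 0.1013]
tool_rot: [0.0, 0.707, 0.707, 0.0]
ft_force: [-0.0, -0.6, -0.7]
gripper_width: 0.0494
grasp_force: 41.9
```

step_arm(increments=[{"gripper": -1,"xyz": [-35,-28,0],"dr": [0,0,0]},{"gripper": -1,"xyz": [-20,-16,0],"dr": [0,0,0]},{"gripper": -1,"xyz": [0,0,0],"dr": [0,0,0]},{"gripper": -1,"xyz": [0,0,25],"dr": [0,0,0]},{"gripper": -1,"xyz": [0,0,30],"dr": [0,0,0]},{"gripper": -1,"xyz": [0,0,15],"dr": [0,0,0]},{"gripper": -1,"xyz": [0,0,0],"dr": [0,0,0]},{"gripper": -1,"xyz": [0,0,0],"dr": [0,0,0]},{"gripper": -1,"xyz": [0,0,0],"dr": [0,0,0]},{"gripper": -1,"xyz": [0,0,0],"dr": [0,0,0]}])

```text
time_s: 16.6
position: [0.4805, -0.3312, 0.0312]
tool_rot: [0.001, 0.707, 0.707, 0.0]
ft_force: [-0.8, 0.2, -0.2]
gripper_width: 0.0496
grasp_force: 41.9
```

step_arm(increments=[{"gripper": -1,"xyz": [0,0,6],"dr": [0,0,0]},{"gripper": -1,"xyz": [0,0,4],"dr": [0,0,0]},{"gripper": -1,"xyz": [0,0,1],"dr": [0,0,0]},{"gripper": -1,"xyz": [0,0,0],"dr": [0,0,0]},{"gripper": 0.7,"xyz": [0,0,0],"dr": [0,0,0]},{"gripper": 0.7,"xyz": [0,0,0],"dr": [0,0,0]},{"gripper": 0.7,"xyz": [0,0,0],"dr": [0,0,0]},{"gripper": 0.7,"xyz": [0,0,-15],"dr": [0,0,0]},{"gripper": 0.7,"xyz": [0,0,-35],"dr": [0,0,0]},{"gripper": 0.7,"xyz": [0,0,-40],"dr": [0,0,0]}])

```text
time_s: 17.85
position: [0.4796, -0.3304, 0.1105]
tool_rot: [-0.0, 0.707, 0.707, -0.0]
ft_force: [0.0, -0.3, -0.1]
gripper_width: 0.0724
grasp_force: 0.0
```

step_arm(increments=[{"gripper": 0.7,"xyz": [20,-3,0],"dr": [0,0,0]},{"gripper": 0.7,"xyz": [45,-7,0],"dr": [0,0,0]},{"gripper": 0.7,"xyz": [50,-8,0],"dr": [0,0,0]},{"gripper": 0.7,"xyz": [50,-8,0],"dr": [0,0,0]},{"gripper": 0.7,"xyz": [50,-8,0],"dr": [0,0,0]},{"gripper": 0.7,"xyz": [50,-8,0],"dr": [0,0,0]},{"gripper": 0.7,"xyz": [50,-8,0],"dr": [0,0,0]},{"gripper": 0.7,"xyz": [45,-6,0],"dr": [0,0,0]},{"gripper": 0.7,"xyz": [25,-3,0],"dr": [0,0,0]},{"gripper": 0.7,"xyz": [6,-1,0],"dr": [0,0,0]}])

```text
time_s: 19.1
position: [0.4186, 0.0617, 0.109]
tool_rot: [-0.0, 0.706, 0.708, -0.0]
ft_force: [0.7, -0.5, 0.3]
gripper_width: 0.0722
grasp_force: 0.0
```

step_arm(increments=[{"gripper": 0.7,"xyz": [0,0,0],"dr": [0,0,0.1]},{"gripper": 0.7,"xyz": [0,0,0],"dr": [0,0,0.14]},{"gripper": 0.7,"xyz": [0,0,0],"dr": [0,0,0.14]},{"gripper": 0.7,"xyz": [0,0,0],"dr": [0,0,0.14]},{"gripper": 0.7,"xyz": [0,0,0],"dr": [0,0,0.14]},{"gripper": 0.7,"xyz": [0,0,0],"dr": [0,0,0.14]},{"gripper": 0.7,"xyz": [0,0,0],"dr": [0,0,0.14]},{"gripper": 0.7,"xyz": [0,0,0],"dr": [0,0,0.1]},{"gripper": 0.7,"xyz": [0,0,0],"dr": [0,0,0]},{"gripper": 0.7,"xyz": [0,0,0],"dr": [0,0,0]}])

```text
time_s: 20.35
position: [0.4198, 0.0599, 0.1092]
tool_rot: [0.0, 0.965, 0.263, -0.0]
ft_force: [0.9, 0.5, 0.0]
gripper_width: 0.0727
grasp_force: 0.0
```

```bash
python3 w.py w4 .047
```

```text
[0.4198 0.0599 0.1092] [-0.01  0.02 -0.6   0.95 -0.    2.6 ] 0.0727
```

View pics/w4.png

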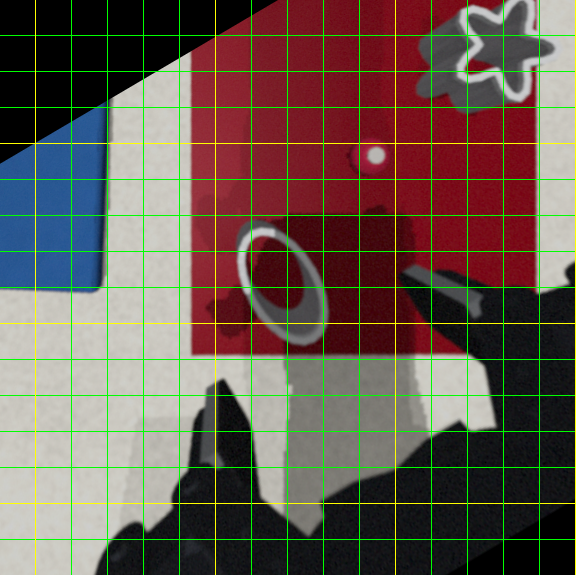

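step_arm(increments=[{"gripper": 0.7,"xyz": [2,-2,25],"dr": [0,0,-0.02]},{"gripper": 0.7,"xyz": [0,0,30],"dr": [0,0,0]},{"gripper": 0.7,"xyz": [0,0,28],"dr": [0,0,0]},{"gripper": 0.7,"xyz": [0,0,15],"dr": [0,0,0]},{"gripper": 0.7,"xyz": [0,0,0],"dr": [0,0,0]},{"gripper": -1,"xyz": [0,0,0],"dr": [0,0,0]},{"gripper": -1,"xyz": [0,0,0],"dr": [0,0,0]},{"gripper": -1,"xyz": [0,0,0],"dr": [0,0,0]},{"gripper": -1,"xyz": [0,0,0],"dr": [0,0,0]},{"gripper": -1,"xyz": [0,0,0],"dr": [0,0,0]}])

```text
time_s: 21.65
position: [0.4218, 0.0631, 0.0124]
tool_rot: [0.0, 0.962, 0.272, 0.001]
ft_force: [-1.5, -0.4, 6.4]
gripper_width: 0.039
grasp_force: 40.6
```

step_arm(increments=[{"gripper": -1,"xyz": [0,0,-20],"dr": [0,0,0]},{"gripper": -1,"xyz": [0,0,-40],"dr": [0,0,0]},{"gripper": -1,"xyz": [0,0,-35],"dr": [0,0,0.14]},{"gripper": -1,"xyz": [0,0,0],"dr": [0,0,0.14]},{"gripper": -1,"xyz": [0,0,0],"dr": [0,0,0.14]},{"gripper": -1,"xyz": [0,0,0],"dr": [0,0,0.13]},{"gripper": -1,"xyz": [20,35,0],"dr": [0,0,0]},{"gripper": -1,"xyz": [28,48,0],"dr": [0,0,0]},{"gripper": -1,"xyz": [28,48,0],"dr": [0,0,0]},{"gripper": -1,"xyz": [28,48,0],"dr": [0,0,0]}])

```text
time_s: 22.9
position: [0.5254, -0.1174, 0.1063]
tool_rot: [-0.0, 1.0, 0.0, 0.0]
ft_force: [-0.4, 0.8, -1.1]
gripper_width: 0.0388
grasp_force: 40.5
```

step_arm(increments=[{"gripper": -1,"xyz": [28,48,0],"dr": [0,0,0]},{"gripper": -1,"xyz": [22,36,0],"dr": [0,0,0]},{"gripper": -1,"xyz": [13,22,0],"dr": [0,0,0]},{"gripper": -1,"xyz": [0,0,0],"dr": [0,0,0]},{"gripper": -1,"xyz": [0,0,25],"dr": [0,0,0]},{"gripper": -1,"xyz": [0,0,30],"dr": [0,0,0]},{"gripper": -1,"xyz": [0,0,18],"dr": [0,0,0]},{"gripper": -1,"xyz": [0,0,0],"dr": [0,0,0]},{"gripper": -1,"xyz": [0,0,0],"dr": [0,0,0]},{"gripper": -1,"xyz": [0,0,0],"dr": [0,0,0]}])

```text
time_s: 24.15
position: [0.589, -0.2223, 0.0348]
tool_rot: [0.001, 1.0, 0.0, 0.001]
ft_force: [0.0, -0.2, -0.8]
gripper_width: 0.0391
grasp_force: 40.5
```

Lower 15 mm and release gently, then rise and swing clear.

step_arm(increments=[{"gripper": -1,"xyz": [0,0,8],"dr": [0,0,0]},{"gripper": -1,"xyz": [0,0,5],"dr": [0,0,0]},{"gripper": -1,"xyz": [0,0,2],"dr": [0,0,0]},{"gripper": -1,"xyz": [0,0,0],"dr": [0,0,0]},{"gripper": 0.5,"xyz": [0,0,0],"dr": [0,0,0]},{"gripper": 0.5,"xyz": [0,0,0],"dr": [0,0,0]},{"gripper": 0.5,"xyz": [0,0,0],"dr": [0,0,0]},{"gripper": 0.5,"xyz": [0,0,-15],"dr": [0,0,0]},{"gripper": 0.5,"xyz": [0,0,-40],"dr": [0,0,0]},{"gripper": 0.5,"xyz": [0,0,-50],"dr": [0,0,0]}])

```text
time_s: 25.4
position: [0.587, -0.2214, 0.1239]
tool_rot: [-0.001, 1.0, 0.0, -0.001]
ft_force: [1.1, -1.0, 0.2]
gripper_width: 0.064
grasp_force: 0.0
```

step_arm(increments=[{"gripper": 0.5,"xyz": [0,0,-50],"dr": [0,0,0]},{"gripper": 0.5,"xyz": [0,-50,-20],"dr": [0,0,0]},{"gripper": 0.5,"xyz": [0,-50,0],"dr": [0,0,0]},{"gripper": 0.5,"xyz": [0,-50,0],"dr": [0,0,0]},{"gripper": 0.5,"xyz": [0,-50,0],"dr": [0,0,0]},{"gripper": 0.5,"xyz": [0,-50,0],"dr": [0,0,0]},{"gripper": 0.5,"xyz": [0,-50,0],"dr": [0,0,0]},{"gripper": 0.5,"xyz": [0,-30,0],"dr": [0,0,0]},{"gripper": 0.5,"xyz": [0,0,0],"dr": [0,0,0]},{"gripper": 0.5,"xyz": [0,0,0],"dr": [0,0,0]}])

```text
time_s: 26.65
position: [0.588, 0.0871, 0.1937]
tool_rot: [-0.007, 1.0, 0.016, -0.0]
ft_force: [0.0, -0.0, -0.6]
gripper_width: 0.0638
grasp_force: 0.0
```

```bash
python3 - <<'E'
from h import *
L=[]
for n in("scene","side"):
    o=ortho(n,np.ascontiguousarray(get_image(n)[:,:,::-1]),.054,.40,.67,-.41,-.14,s=1450)
    for x,y in((.4805,-.223),(.4805,-.331),(.589,-.331),(.589,-.2225)):
        cv2.drawMarker(o,(int((-.14-y)*1450),int((.67-x)*1450)),(0,255,0),0,30,1)
    L.append(o)
cv2.imwrite("pics/f.png",np.hstack(L))
cv2.imwrite("pics/f2.png",get_image("scene")[:,:,::-1])
E
```

```text
(no output)
```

View pics/f.png

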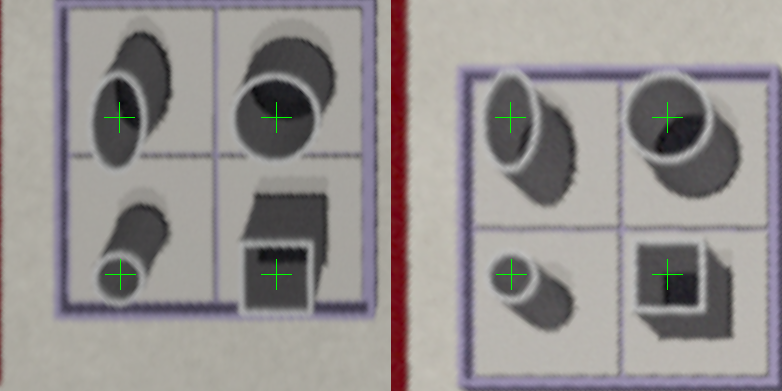

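View pics/f2.png

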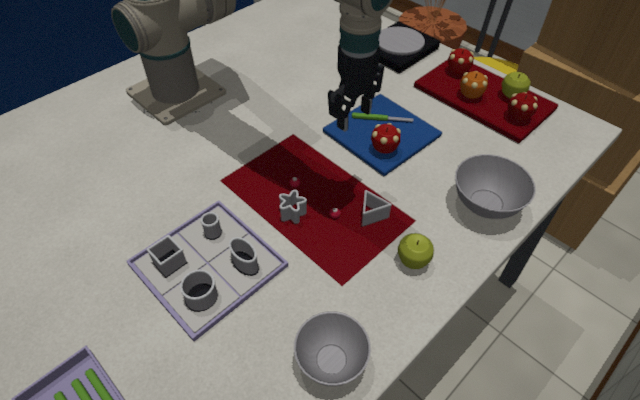

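The rectified views show all four rims upright, square to the pads and within about 3 mm of the pad-centre marks. The flower (293,205) and triangle (375,208) have not moved.

```bash
python3 -c "from rig import job;print(job.sign_off())"
```

```text
the job is handed in; nothing more can be done
None
```

I placed all four cutters upright on their matching silhouettes, each within about 3 mm of its pad centre, left the flower and triangle cutters untouched, and handed the job in at about 27 s; the sign-off gave no verdict.

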